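# Close up a serviced slim desktop computer

### The job

The slim desktop computer on the repair bench has been serviced: close it up with pushes of your fingertips, picking nothing up. Push the drive drawer in its front fully home, then swing the open top cover down until it is fully shut without slamming it, and then push the little bolt on the front edge all the way across through the cover's staple. Leave everything else on the bench where it is.

Things in the scene. Friction and masses are not known exactly. Their poses are not given: they have to be found in the camera images.
- pc: Flat grey metal computer, 290 (x) x 340 (y) x 106 (z) mm, too heavy to shift. Origin: centre of underside, on the bench. x: front (drawer side, towards the robot, at x = -145) to rear; y: to its left; turned up to 0.25 rad. Top, all at z = 106: fixed front strip with the bolt (x -145 to -115), hinged cover (-115 to +65 when shut), fixed rear deck (+65 to +145).
- drawer (a joint): How far the drive drawer stands out of the front, in m: 0 = fully home against its stop, up to 0.10. Slides along the computer's x (home is towards +x); needs about 3 N and stays where it is left. Its black flat front plate is 146 mm wide (y) and 44 mm high (z).
- drawer_face (a point): Centre of the outer face of the drawer's front plate, 60 mm above the bench and 75 mm to the right (-y) of the computer's middle; fully home it lies at computer x = -149 mm, 4 mm proud of the case.
- cover (a joint): Opening angle of the top cover in rad: 0 = fully shut, level with the strip and deck. It opens upward about a hinge along the computer's y at its rear edge; a stiff hinge holds it at any angle. Pushing its free edge down takes about 2 to 6 N.
- cover_hinge (a point): Middle of the cover's hinge line, at computer x = +65 mm, z = 100 mm.
- cover_edge (a point): Middle of the cover's free (front) edge, outer face. Cover: grey plate, 180 mm hinge line to free edge, 338 mm wide, 6 mm thick, underside in the hinge line's plane. At computer y = +105 mm a steel staple, 10 mm wide, top 19 mm above the cover's underside, juts 22 mm forward of the edge; it comes down on the front strip in line with the bolt.
- bolt (a joint): Travel of the steel sliding bolt in m: 0 = fully drawn back, 0.030 = fully across through the staple, against its stop. Slides along the computer's +y (to the left); needs about 1.5 N and stays where it is left.
- bolt_tab (a point): Centre of the bolt's upright thumb tab, 16 (x) x 8 (y) x 22 (z) mm, its top at z = 133 mm, 27 mm above the strip. It stands at computer x = -130 mm and, at travel 0, y = +50 mm. Its base plate, 20 x 40 x 5 mm on the strip (top z = 111 mm), reaches 20 mm either side of the tab in y.
- tape_mid (a point): Bystander: roll of black tape, 60 mm across, 24 mm high, lying in front of the computer, to the left of the drawer; centre.
- jar_mid (a point): Bystander: small clear screw jar, 48 mm across, 50 mm high, standing in front of the computer, to the right of the drawer; centre.
- drive_mid (a point): Bystander: spare hard disk, 147 x 101 x 26 mm, flat on the bench to the computer's left; centre.
- spray_mid (a point): Bystander: spray can, 52 mm across, 170 mm high, standing to the computer's right; centre.
- mug_mid (a point): Bystander: white mug, 80 mm across, 90 mm high, to the computer's right; centre.
- driver_grip (a point): Bystander: screwdriver, 180 mm long, lying to the left in front, across the bench; middle of its handle.
- brick_mid (a point): Bystander: black power supply brick, 110 x 50 x 32 mm, lying on top of the spare hard disk; centre.

How it is judged (in metres and radians):
On the way, in this order (a step that is already met when the one before it is completed fails the run):
1. the drawer is fully home while the cover is still open (value of joint drawer below 0.004 m and value of joint cover above 0.2 rad), for 0.1 s.
2. the cover is fully shut while the bolt is still drawn back (value of joint drawer below 0.004 m and value of joint cover below 0.03 rad and value of joint bolt below 0.015 m), for 0.1 s.
3. the bolt is fully across, with the cover and drawer shut (value of joint bolt above 0.026 m and value of joint cover below 0.03 rad and value of joint drawer below 0.004 m), for 0.1 s.
At the end, for the whole second after the job is handed in: The drawer is within 4 mm of fully home, the cover within 0.03 rad of fully shut (about 5 mm at its edge), and the bolt at least 26 of its 30 mm across (all of step 3); the robot touches nothing.
It fails at once if the cover was slammed (faster than 3 rad/s) (velocity of joint cover below -3 rad/s).
It fails at once if the cover was raised farther open (beyond 1.2 rad) (value of joint cover above 1.2 rad).
It fails at once if the bolt was pushed across (past half way) before the cover was shut (value of joint bolt above 0.018 m and value of joint cover above 0.06 rad).
It fails at once if a bystander was lifted, carried or shifted by more than 25 mm (distance of any of tape_mid, jar_mid, drive_mid, spray_mid, mug_mid, driver_grip, brick_mid from where it was at the start of the episode above 0.025 m).
It also fails if it takes over 54 s, if anything falls off the work surface, if the arm or the gripper's body presses on something with over 40 N, if the wrist force passes 120 N, or if a joint passes its speed limit or range.

### The arm

A 6-joint arm with a two-finger parallel gripper is mounted at the origin on the work surface. World frame = base frame: x ahead of the robot, y to its left, z up, the work surface at z = 0. Lengths are in mm, angles in rad, forces in N, time in s.
With the tool pointing down it reaches from about 400 to 925 mm from the base axis. Payload 12.5 kg.
Tool frame: the origin (TCP) lies between the finger pads; the fingertips stand 14 mm ahead of it and the grasp point (between the pads) lies 5 mm behind it; z points along the fingers, y is the direction in which the jaws open and shut (so a half turn about z gives the same grasp; the last joint's range is limited). The gripper opens to 95 mm and grips with 3 to 60 N. Pads are 20 mm wide; open, the fingers measure 119 mm over their backs; the gripper's body (75 mm by 180 mm) begins 59 mm behind the grasp point.
Start: joints at [-1.419, 0.491, 1.559, -0, 1.092, -0.106], TCP at [159.368, -604.357, 228.661] pointing down, gripper open.
Joint ranges: [-3.1, 3.1], [-0.84, 2.19], [0.05, 2.79], [-1.13, 4.28], [0.06, 2.93], [-2.69, 2.69]. Speed limits (rad/s): [2.22, 2.22, 2.79, 3.14, 3.14, 3.14].

### API

Orientations are given as a unit quaternion [x, y, z, w].
In Python, from station import sense, viewer, env gives the robot as it stands.
- The arm moves only by the tool carry_out, never from a script. Its argument "moves" is a list of rows, each a list of 3 entries, a list of its own where there are three numbers: the shift along the tool's x, y, z normalised to -1 to 1, where 1 is 0.5 m, then the turn about the tool's z normalised to -1 to 1, where 1 is 120 degrees, then the opening, from -1 (shut) to 1 (fully open), so that 0 is half open. A call has 1 to 8 rows; each row shifts and turns the commanded pose from where the row before left it, along the tool's axes as they then stand; what a row does not reach is not made up. A row lasts 1/8 s, in which the tool goes at most 62.5 mm and 10.7 degrees, less where a joint would pass 70% of its speed; a pose out of reach is approached as far as the arm can. A call with a number of a shift or a turn outside -1 to 1 is refused whole. A call with a gripper value outside its range is refused whole. The fingers move at their own pace and stop on an object; "squeeze" is the grip in N (left out, the last holds). Time passes only in rows, so rows that do not move let the fingers close. It gives the time, the measured TCP pose, the force and the opening at its end, in the units of the state.
- sense(): the state, without advancing time (a new reading comes with each control period).
- viewer.snapshot(name): name is "scene" or "top" or "wrist"; returns a dict with "color" (400x640x3 uint8, blue, green, red), "K" (3x3 intrinsics, pixels), "R" (3x3) and "t" (3): a world point X has camera coordinates R X + t. Camera axes: x right, y down, z forward; pixel columns grow to the right and rows downward; lengths in mm; the calibration is good to about 2 mm. A picture is of the moment at which its call begins. There is no depth.
- env.job_done(): hands the job in, once; it reports no verdict.
Trained networks look in the newest picture that a camera, given by its name, has taken for a name from the list of things; names that differ only in an ending like _2 or _b are one class to them, and where a whole thing is asked for, a point or a joint stands for the part that bears it (a point fixed in the world has none). Each returns a list of dicts, best first, with "conf" (0 to 1); they miss things now and then, are a little off and sometimes report something else, mostly with a low value. They report only what shows in the picture. A call takes as long as a camera call.
- viewer.boxes_of(camera, target): "position" ([x, y, z] in mm, in world coordinates, good to about 4 mm: the middle of the surface that is visible of it).
The state is a dict: "time": time; "joint_positions": joint angles; "dq": joint speeds; "tau": joint torques, N m; "tool_pos": TCP position; "ee_rot": TCP orientation; "force": force on the tool from outside, world axes, zero at the start; "moment": the same for the moment, N m; "width": opening from 0.0 (shut) to 1.0 (fully open).
Only numpy, scipy, OpenCV 4.12 (cv2) and the standard library are available. Lean on these libraries where they do the work, as an engineer would, in place of code of your own. Each camera call takes 0.05 s, during which the arm holds its last target.

## Working session

There is one attempt and no reset: what is moved stays moved. The work goes in short steps, Python scripts to look and compute and a tool call to move; the robot and the scene stay as the last step left them, time stands still between calls to the robot, and variables do not carry over. Pictures are saved under pics/ and viewed, and the job is handed in when it is done.

Besides the shell and the picture viewer there is one more tool, called after "Call:" as name(argument=value, ...), one argument or row to a line, values as JSON. carry_out: Moves the arm, as the interface text tells. Scaled input: -1 to 1 covers 0.5 m each way for a shift and 120 degrees each way for a turn. Its arguments: {"type":"object","properties":{"moves":{"type":"array","items":{"type":"array"}},"squeeze":{"type":"number"}},"required":["moves"]}

```bash
ls; mkdir -p pics
python3 - <<'E'
from station import sense, viewer, env
import cv2
s=sense(); print(s)
for n in ["scene","top"]:
    d=viewer.snapshot(n); cv2.imwrite(f"pics/{n}0.png",d["color"]); print(n,d["K"],d["R"],d["t"])
    for k in ["pc","drawer","drawer_face","cover","cover_edge","cover_hinge","bolt","bolt_tab","tape_mid","jar_mid","drive_mid","spray_mid","mug_mid","driver_grip"]:
        print(n,k,[( [round(float(v)) for v in b["position"]],round(b["conf"],2)) for b in viewer.boxes_of(n,k)][:3])
print(sense()["time"])
E
```

```text
pics
{'time': 0.0, 'joint_positions': array([-1.41862775e+00,  4.91558526e-01,  1.55946933e+00,  1.13388728e-05,
        1.09168381e+00, -1.05574128e-01]), 'dq': array([ 8.38004694e-05,  5.40915945e-04,  1.90510056e-04, -9.09291873e-04,
       -1.28964722e-04,  2.22876133e-03]), 'tau': array([-3.65790336e-03, -6.12653446e+01, -2.58188331e+01,  6.92856289e-02,
        4.81658068e-02, -7.83785026e-05]), 'tool_pos': array([ 159.31604844, -604.11199802,  228.05553364]), 'ee_rot': array([ 9.91707755e-01,  1.28512320e-01, -8.00552915e-06, -5.59472491e-04]), 'force': array([0.22046992, 0.18424461, 0.85512422]), 'moment': array([-0.00123035,  0.07095455,  0.02360526]), 'width': 1.0024336454901062}
scene [[387.03941605   0.         321.15131644]
 [  0.         387.03941605 199.95501912]
 [  0.           0.           1.        ]] [[ 0.92000328 -0.39185323 -0.00670837]
 [-0.28552589 -0.65844364 -0.69636696]
 [ 0.26845656  0.6425753  -0.71765455]] [-541.59117073  252.55806182  745.8529249 ]
scene pc [([683, -145, 68], 0.63), ([436, -278, 50], 0.19)]
scene drawer [([549, -166, 74], 0.78), ([683, 
[... 910 characters left out ...]
66202 617.48346403 829.75500382]
top pc [([673, -103, 110], 0.97), ([694, -97, 196], 0.3)]
top drawer [([582, -153, 75], 0.86)]
top drawer_face [([584, -154, 74], 0.88)]
top cover [([696, -94, 201], 0.89)]
top cover_edge [([693, -94, 197], 0.63), ([622, -340, 49], 0.53)]
top cover_hinge [([695, -97, 196], 0.82)]
top bolt [([569, -21, 113], 0.78)]
top bolt_tab [([567, -23, 110], 0.62)]
top tape_mid [([494, -6, 25], 0.68), ([673, -103, 108], 0.52)]
top jar_mid [([442, -263, 51], 0.91), ([670, -106, 106], 0.73), ([567, -21, 110], 0.2)]
top drive_mid [([631, 139, 25], 0.76)]
top spray_mid [([520, -300, 152], 0.8)]
top mug_mid [([626, -340, 47], 0.73)]
top driver_grip [([493, 135, 23], 0.79)]
1.5
```

View pics/scene0.png

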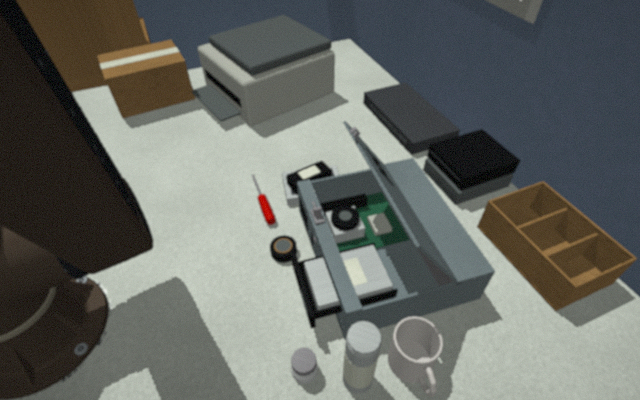

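View pics/top0.png

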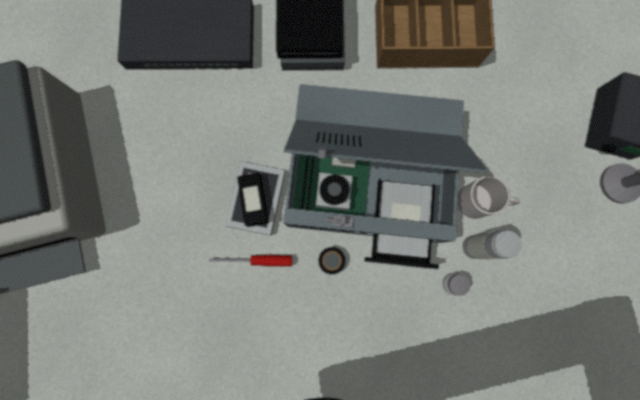

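The scene view shows the pc with its cover up and the drawer out at about (310,290). In the top view the front strip runs from about (287,212) to (455,232), the bolt is at (342,220) and the drawer plate at (402,262). Next I'll fit the pc pose.

```bash
cat > h.py <<'E'
import numpy as np
C={"top":(np.array([[409.25015242,0,318.758048],[0,409.25015242,201.40173905],[0,0,1]]),np.array([[-9.25853119e-03,-9.99957138e-01,4.89984832e-05],[-9.89753319e-01,9.15707248e-03,-1.42493916e-01],[1.42487360e-01,-1.36778078e-03,-9.89795677e-01]]),np.array([23.55166202,617.48346403,829.75500382])),
"scene":(np.array([[387.03941605,0,321.15131644],[0,387.03941605,199.95501912],[0,0,1]]),np.array([[0.92000328,-0.39185323,-0.00670837],[-0.28552589,-0.65844364,-0.69636696],[0.26845656,0.6425753,-0.71765455]]),np.array([-541.59117073,252.55806182,745.8529249]))}
def proj(n,X):
    K,R,t=C[n]; c=np.asarray(X,float)@R.T+t; p=c@K.T; return p[...,:2]/p[...,2:]
def back(n,uv,z):
    K,R,t=C[n]; d=R.T@np.linalg.inv(K)@np.array([uv[0],uv[1],1.]); o=-R.T@t; return o+d*(z-o[2])/d[2]
def pcw(pose,P):
    x,y,a=pose; c,s=np.cos(a),np.sin(a); P=np.asarray(P,float)
    return np.stack([x+c*P[...,0]-s*P[...,1],y+s*P[...,0]+c*P[...,1],P[...,2]],-1)
E
python3 - <<'E'
import cv2
a=cv2.imread("pics/top0.png")[70:290,220:520]; cv2.imwrite("pics/topz.png",cv2.resize(a[120:220,50:250],None,fx=4,fy=4,interpolation=cv2.INTER_CUBIC))
cv2.imwrite("pics/topz2.png",cv2.resize(a[0:130,50:270],None,fx=3.5,fy=3.5,interpolation=cv2.INTER_CUBIC))
a=cv2.imread("pics/scene0.png")[110:335,280:500]; cv2.imwrite("pics/scenez.png",cv2.resize(a,None,fx=2.6,fy=2.6,interpolation=cv2.INTER_CUBIC))
E
```

```text
(no output)
```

View pics/topz.png

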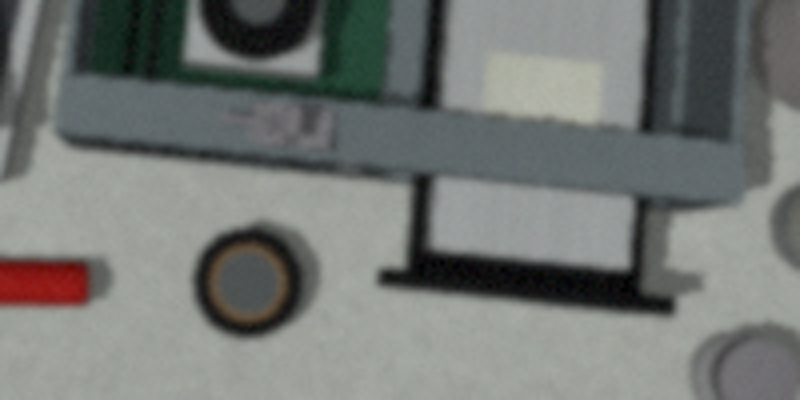

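View pics/topz2.png

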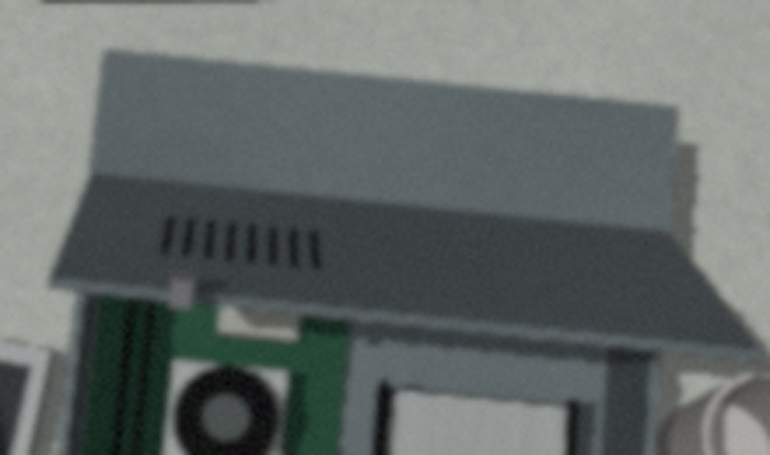

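View pics/scenez.png

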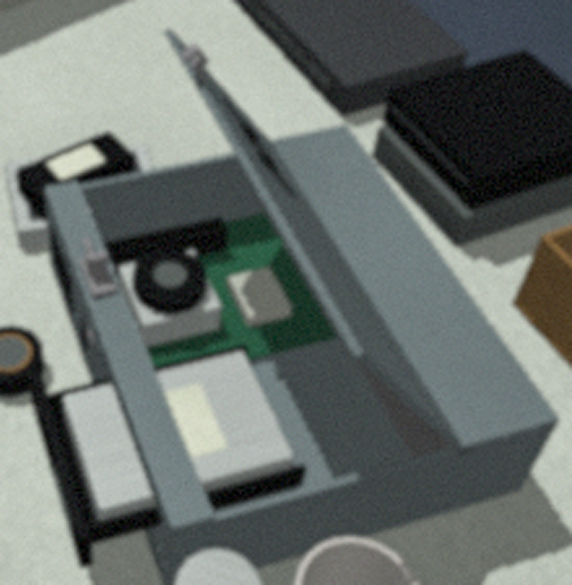

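```bash
cat > fit.py <<'E'
import numpy as np
from h import *
from scipy.optimize import least_squares
z=lambda o,s,p:(o[0]+p[0]/s-.0,o[1]+p[1]/s)
A=lambda p:z((270,190),4,p); B=lambda p:z((270,70),3.5,p); S=lambda p:z((280,110),2.6,p)
obs=[("top",(-145,170,106),A((58,135))),("top",(-115,170,106),A((62,75))),("top",(-145,-170,106),A((745,203))),("top",(-115,-170,106),A((747,145))),
("top",(145,170,106),B((105,50))),("top",(145,-170,106),B((678,107))),
("scene",(145,170,106),S((346,127))),("scene",(145,-170,106),S((557,418))),("scene",(-145,170,106),S((46,187))),("scene",(-145,-170,106),S((150,527))),("scene",(145,-170,0),S((527,487)))]
def f(p): return np.concatenate([proj(n,pcw(p,P))-np.array(o) for n,P,o in obs])
r=least_squares(f,[680,-100,-.1],loss="soft_l1"); print(r.x); print(f(r.x).reshape(-1,2).round(1))
p=r.x
def g(q):
    a,w=q; # cover edge points: underside at hinge plane, local
    return np.concatenate([proj("top",pcw(p,[65-180*np.cos(a)+6*0,y,100+180*np.sin(a)]))-np.array(o) for y,o in [(169,B((52,287))),(-169,B((765,350)))]])
r2=least_squares(lambda q:g([q[0],0]),[.8]); print("angle",r2.x,g([r2.x[0],0]))
# drawer: face bottom/outer top edge at z=82
for o in [(378,270+14),(672,312)]:
    w=back("top",A(o),82); c,s=np.cos(p[2]),np.sin(p[2]); d=w[:2]-p[:2]; print("drawer local z82",c*d[0]+s*d[1],-s*d[0]+c*d[1])
for o in [(318,125),(327,125)]:
    w=back("top",A(o),128); d=w[:2]-p[:2]; print("tab local",c*d[0]+s*d[1],-s*d[0]+c*d[1])
np.save("pose.npy",np.append(p,r2.x))
E
python3 fit.py
```

```text
[ 6.90763038e+02 -9.69068497e+01 -1.11952749e-01]
[[-1.3 -0.3]
 [-0.5 -0.4]
 [-0.3  0.4]
 [ 0.  -0.3]
 [-0.7  0. ]
 [-0.  -0.2]
 [-0.3 -1. ]
 [ 1.3  1.1]
 [-1.4  0. ]
 [ 7.8  1.7]
 [-3.7  4.1]]
angle [0.97480811] [-0.88400691 -1.34873416 -0.79714598  1.09695218]
drawer local z82 -201.29149967372098 1.9379463344933114
drawer local z82 -200.02824883077605 -145.1616489839702
tab local -129.61713716191244 42.11782207963968
tab local -129.17532803440767 37.83096504758377
```

```bash
cat > ov.py <<'E'
import numpy as np, cv2, sys
from h import *
def box(x0,x1,y0,y1,z0,z1): return [[x,y,z] for x in(x0,x1) for y in(y0,y1) for z in(z0,z1)]
E_=[(0,1),(2,3),(4,5),(6,7),(0,2),(1,3),(4,6),(5,7),(0,4),(1,5),(2,6),(3,7)]
def overlay(n,img,pose,parts,crop,s,out):
    x0,y0,x1,y1=crop; im=cv2.resize(img[y0:y1,x0:x1],None,fx=s,fy=s,interpolation=cv2.INTER_CUBIC)
    for P,col in parts:
        uv=(proj(n,pcw(pose,P))-[x0,y0]+.5)*s-.5
        for i,j in E_: cv2.line(im,tuple(int(round(v)) for v in uv[i]),tuple(int(round(v)) for v in uv[j]),col,1,cv2.LINE_AA)
    cv2.imwrite(out,im)
E
python3 - <<'E'
from ov import *
p=np.load("pose.npy")
parts=[(box(-145,145,-170,170,0,106),(0,0,255)),(box(-138,-122,46,54,111,133),(0,255,255)),(box(-140,-120,30,70,106,111),(0,255,0)),(box(-200,-196,-148,-2,38,82),(255,0,255))]
t=cv2.imread("pics/top0.png"); overlay("top",t,p,parts,(280,70,480,275),3,"pics/ov1.png".replace("1","1a"))
overlay("top",t,p,parts[1:3],(310,200,370,240),10,"pics/ov1b.png")
overlay("top",t,p,[],(310,200,370,240),10,"pics/ov1c.png")
overlay("scene",cv2.imread("pics/scene0.png"),p,parts,(280,150,500,335),2.6,"pics/ov1d.png")
cv2.imwrite("pics/ov1e.png",np.hstack([cv2.imread("pics/ov1b.png"),cv2.imread("pics/ov1c.png")])[:, :1200][:, ::1]) if 0 else None
b=np.vstack([cv2.imread("pics/ov1b.png"),cv2.imread("pics/ov1c.png")]); cv2.imwrite("pics/ov1e.png",cv2.resize(b,None,fx=.75,fy=.75))
E
```

```text
Traceback (most recent call last):
  File "ov.py", line 8, in overlay
    uv=(proj(n,pcw(pose,P))-[x0,y0]+.5)*s-.5
               ~~~^^^^^^^^
  File "h.py", line 9, in pcw
    x,y,a=pose; c,s=np.cos(a),np.sin(a); P=np.asarray(P,float)
    ^^^^^
ValueError: too many values to unpack (expected 3)
```

Run:
```python
from ov import *
p=np.load("pose.npy")[:3]
parts=[(box(-145,145,-170,170,0,106),(0,0,255)),(box(-138,-122,46,54,111,133),(0,255,255)),(box(-140,-120,30,70,106,111),(0,255,0)),(box(-200,-196,-148,-2,38,82),(255,0,255))]
t=cv2.imread("pics/top0.png"); overlay("top",t,p,parts,(280,70,480,275),2.9,"pics/ov1a.png")
overlay("top",t,p,parts[1:3],(310,200,370,230),10,"pics/ov1b.png")
overlay("top",t,p,[],(310,200,370,230),10,"pics/ov1c.png")
overlay("scene",cv2.imread("pics/scene0.png"),p,parts,(280,150,500,335),2.6,"pics/ov1d.png")
b=np.vstack([cv2.imread("pics/ov1b.png"),cv2.imread("pics/ov1c.png")]); cv2.imwrite("pics/ov1e.png",b)
```

```text
(no output)
```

View pics/ov1a.png

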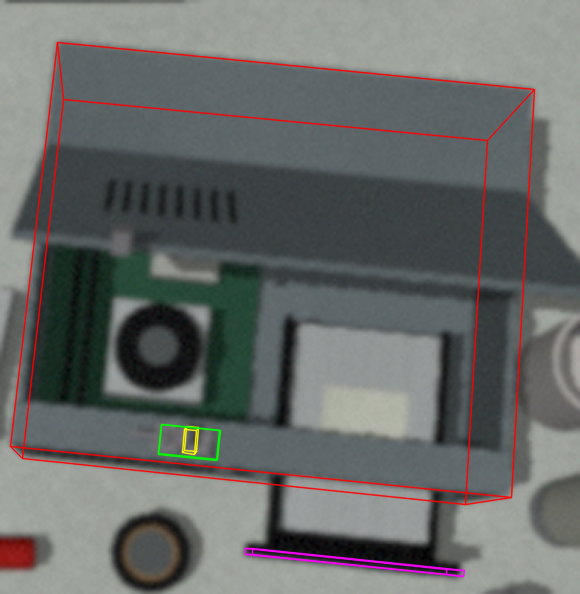

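View pics/ov1e.png

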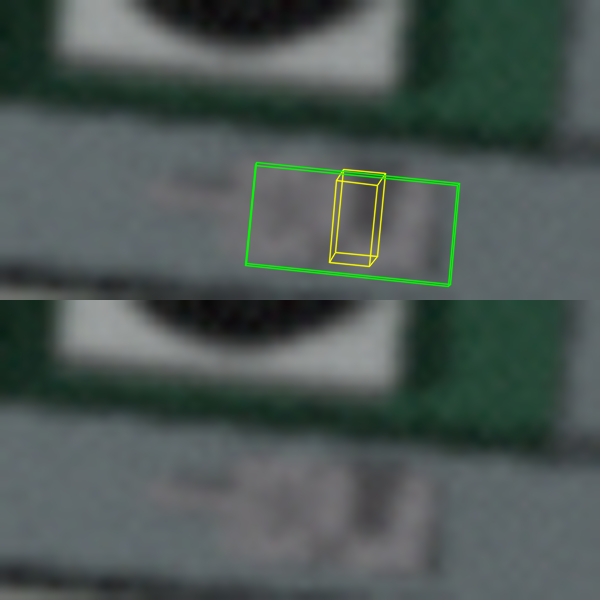

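View pics/ov1d.png

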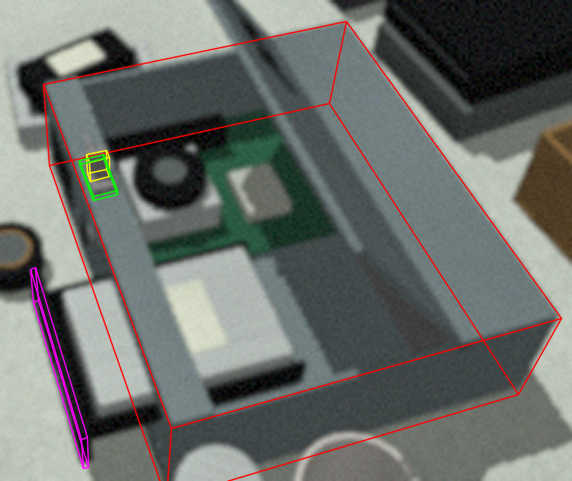

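The fit gives the pc at about (691, -95) with yaw -0.112, the drawer about 51 mm out and the cover at about 0.97 rad. I'll turn the tool to line up with the pc, shut the fingers and travel to a point in front of the drawer.

Call:
carry_out(
  moves=[
    [[0, 0, 0], 0.0883, -1],
    [[0, 0, 0], 0.0883, -1],
    [[0.046, -0.1, 0], 0, -1],
    [[0.046, -0.1, 0], 0, -1],
    [[0.046, -0.1, 0], 0, -1],
    [[0.046, -0.1, 0], 0, -1],
    [[0.046, -0.1, 0], 0, -1],
    [[0.046, -0.1, 0], 0, -1],
  ],
  squeeze=20,
)

```text
time: 2.5
tool_pos: [330.7, -320.2, 228.9]
ee_rot: [0.998, -0.056, 0.0, 0.0]
force: [1.6, -0.7, 0.5]
width: 0.214
```

```bash
cat > st.py <<'E'
from station import sense
import numpy as np
from scipy.spatial.transform import Rotation as Ro
P=(690.8,-94.5,-.112)
def st():
    s=sense(); c,sn=np.cos(P[2]),np.sin(P[2]); d=s["tool_pos"][:2]-P[:2]
    tx=Ro.from_quat(s["ee_rot"]).as_matrix()[:,0]; f=s["force"]
    print("t",round(s["time"],2),"pc xy",(c*d[0]+sn*d[1]).round(1),(-sn*d[0]+c*d[1]).round(1),"tipz",(s["tool_pos"][2]-14).round(1),"yaw",np.arctan2(tx[1],tx[0]).round(4),"f pc",(c*f[0]+sn*f[1]).round(1),(-sn*f[0]+c*f[1]).round(1),f[2].round(1),"w",round(s["width"],3))
if __name__=="__main__": st()
E
python3 st.py
```

```text
t 2.5 pc xy -332.6 -264.5 tipz 214.9 yaw -0.1124 f pc 1.7 -0.5 0.5 w 0.214
```

Call:
carry_out(
  moves=[
    [[0.046, -0.1, 0], 0, -1],
    [[0.046, -0.1, 0], 0, -1],
    [[0.046, -0.1, 0], 0, -1],
    [[0.046, -0.1, 0], 0, -1],
    [[0, 0, 0.104], 0, -1],
    [[0, 0, 0.104], 0, -1],
    [[0, 0, 0.104], 0, -1],
    [[0, 0, 0], 0, -1],
  ],
)

```text
time: 3.5
tool_pos: [442.5, -132.6, 70.4]
ee_rot: [0.998, -0.056, -0.003, -0.001]
force: [0.3, -0.7, 0.6]
width: 0.008
```

```bash
python3 st.py
```

```text
t 3.5 pc xy -242.5 -65.6 tipz 56.4 yaw -0.112 f pc 0.4 -0.6 0.6 w 0.008
```

Call:
carry_out(
  moves=[
    [[0.022, 0, 0], 0, -1],
    [[0.022, 0, 0], 0, -1],
    [[0.022, 0, 0], 0, -1],
    [[0.022, 0, 0], 0, -1],
    [[0.022, 0, 0], 0, -1],
    [[0.022, 0, 0], 0, -1],
    [[0.022, 0, 0], 0, -1],
    [[0, 0, 0], 0, -1],
  ],
)

```text
time: 4.5
tool_pos: [521.6, -142.1, 72.5]
ee_rot: [0.998, -0.056, 0.001, 0.0]
force: [-0.0, -0.4, -0.1]
width: 0.005
```

```bash
python3 st.py
```

```text
t 4.5 pc xy -162.9 -66.2 tipz 58.5 yaw -0.1119 f pc 0.0 -0.4 -0.1 w 0.005
```

Call:
carry_out(
  moves=[
    [[0.004, 0, 0], 0, -1],
    [[0.004, 0, 0], 0, -1],
  ],
)

```text
time: 4.75
tool_pos: [523.9, -142.2, 72.5]
ee_rot: [0.998, -0.056, -0.001, -0.0]
force: [-2.9, -0.9, 0.5]
width: 0.006
```

```bash
python3 st.py
python3 - <<'E'
from station import viewer
from ov import *
import st
d=viewer.snapshot("top"); overlay("top",d["color"],st.P,[(box(-149,-145,-148,-2,38,82),(255,0,255))],(280,150,480,290),3.5,"pics/d1.png")
E
```

```text
t 4.75 pc xy -160.5 -66.1 tipz 58.5 yaw -0.1121 f pc -2.7 -1.2 0.5 w 0.006
```

View pics/d1.png

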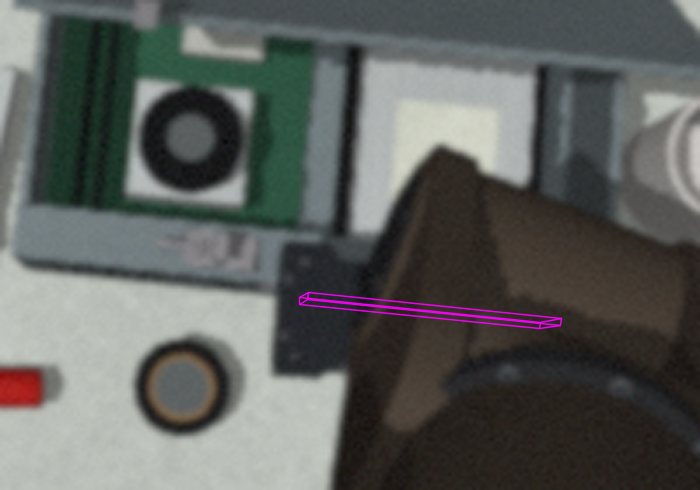

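The arm hides the drawer plate, but the drawer tray has moved inward and the 2.7 N push force fits drawer friction. I'll keep pushing until it reaches the stop.

Call:
carry_out(
  moves=[
    [[0.004, 0, 0], 0, -1],
    [[0.004, 0, 0], 0, -1],
    [[0, 0, 0], 0, -1],
  ],
)

```text
time: 5.18
tool_pos: [525.9, -142.4, 72.5]
ee_rot: [0.998, -0.056, -0.003, -0.0]
force: [-16.7, -3.0, 9.5]
width: 0.003
```

```bash
python3 st.py
```

```text
t 5.17 pc xy -158.6 -66.0 tipz 58.5 yaw -0.1118 f pc -16.3 -4.9 9.5 w 0.003
```

At x=-158.6 the force jumped to 16 N, where -159 was predicted, so the drawer is on its stop. I'll nudge once more, back off and rise.

Call:
carry_out(
  moves=[
    [[0.002, 0, 0], 0, -1],
    [[0, 0, 0], 0, -1],
    [[-0.04, 0, 0], 0, -1],
    [[-0.06, 0, 0], 0, -1],
    [[0, 0, -0.12], 0, -1],
    [[0, 0, -0.12], 0, -1],
    [[0, 0, -0.12], 0, -1],
    [[0, 0, -0.12], 0, -1],
  ],
)

```text
time: 6.18
tool_pos: [479.6, -137.2, 315.1]
ee_rot: [0.998, -0.056, 0.001, 0.0]
force: [0.9, -0.0, -0.4]
width: 0.005
```

```bash
python3 st.py
python3 - <<'E'
from station import viewer
from ov import *
import st
parts=[(box(-149,-145,-148,-2,38,82),(255,0,255))]
d=viewer.snapshot("scene"); overlay("scene",d["color"],st.P,parts,(280,90,500,335),2.4,"pics/d2s.png"); cv2.imwrite("pics/scene2.png",d["color"])
E
```

```text
t 6.17 pc xy -205.1 -66.0 tipz 301.1 yaw -0.1121 f pc 0.9 0.1 -0.4 w 0.005
```

View pics/d2s.png

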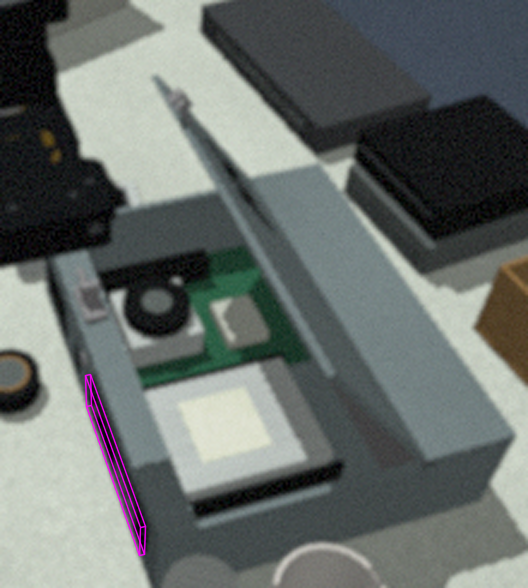

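Run:
```python
from h import *; import st
for a in (.85,.9,.95,1.0,1.05,1.1,1.15):
    out=[]
    for y in (169,-169):
        for t in (0,6):
            P=[65+t*np.sin(a)-180*np.cos(a),y,100+t*np.cos(a)+180*np.sin(a)]
            out.append((proj("scene",pcw(st.P,P))-[280,90])*2.4); 
    for y in (169,-169): out.append((proj("top",pcw(st.P,[65-180*np.cos(a),y,100+180*np.sin(a)]))-[270,70])*3.5)
    print(a,np.round(out).astype(int).tolist())
```

```text
0.85 [[133, 90], [138, 85], [302, 394], [309, 388], [42, 325], [744, 396]]
0.9 [[140, 83], [146, 78], [313, 386], [321, 380], [43, 309], [749, 380]]
0.95 [[149, 76], [154, 72], [325, 378], [333, 372], [43, 291], [755, 363]]
1.0 [[157, 69], [163, 65], [338, 370], [346, 365], [44, 273], [760, 345]]
1.05 [[166, 63], [172, 59], [350, 362], [359, 357], [45, 255], [764, 327]]
1.1 [[175, 58], [181, 54], [363, 355], [372, 350], [46, 236], [769, 308]]
1.15 [[184, 52], [190, 48], [377, 348], [386, 343], [48, 216], [773, 289]]
```

The drawer plate is flush with the front, and the cover is at about 0.97 rad. Next I'll go over and behind the cover's free edge.

Call:
carry_out(
  moves=[
    [[0.1036, -0.033, 0], 0, -1],
    [[0.1036, -0.033, 0], 0, -1],
    [[0.1036, -0.033, 0], 0, -1],
    [[0.1036, -0.033, 0], 0, -1],
    [[0, 0, 0], 0, -1],
    [[0, 0, 0.06], 0, -1],
    [[0, 0, 0.054], 0, -1],
    [[0, 0, 0], 0, -1],
  ],
)

```text
time: 7.22
tool_pos: [691.9, -94.9, 254.0]
ee_rot: [0.998, -0.056, -0.002, -0.0]
force: [0.1, -0.2, 1.2]
width: 0.004
```

```bash
python3 st.py
python3 - <<'E'
from station import viewer
import cv2
d=viewer.snapshot("scene"); cv2.imwrite("pics/c1.png",cv2.resize(d["color"][60:335,250:520],None,fx=2.1,fy=2.1))
# arc plan: corner r=160
import numpy as np
a=np.array([.97+.09]+list(np.arange(.97,-.03,-.07)))
x=65+6*np.sin(a)-160*np.cos(a)+10; z=106-6+6*np.cos(a)+160*np.sin(a)
for i in range(len(a)): print(a[i].round(2),x[i].round(1),z[i].round(1), (np.diff(x)[i-1]/500).round(4) if i else '',(-np.diff(z)[i-1]/500).round(4) if i else '')
E
```

```text
t 7.22 pc xy 1.1 -0.3 tipz 240.0 yaw -0.1124 f pc 0.1 -0.2 1.2 w 0.004
1.06 2.0 242.5  
0.97 -10.5 235.4 -0.025 0.0143
0.9 -19.8 229.1 -0.0185 0.0126
0.83 -28.6 222.1 -0.0176 0.0139
0.76 -36.8 214.6 -0.0166 0.0151
0.69 -44.6 206.5 -0.0155 0.0162
0.62 -51.7 197.8 -0.0143 0.0172
0.55 -58.3 188.7 -0.0131 0.0182
0.48 -64.1 179.2 -0.0118 0.0191
0.41 -69.3 169.3 -0.0104 0.0199
0.34 -73.8 159.0 -0.009 0.0205
0.27 -77.6 148.5 -0.0075 0.0211
0.2 -80.6 137.7 -0.006 0.0216
0.13 -82.9 126.7 -0.0045 0.022
0.06 -84.4 115.6 -0.003 0.0222
-0.01 -85.1 104.4 -0.0014 0.0224
```

View pics/c1.png

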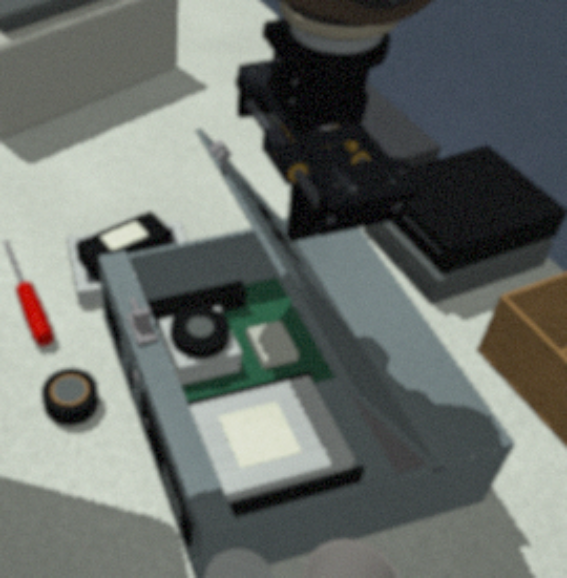

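The fingers are behind the cover and clear of it. I'll start the closing arc.

Call:
carry_out(
  moves=[
    [[-0.012, 0, 0.005], 0, -1],
    [[-0.012, 0, 0.005], 0, -1],
    [[-0.0185, 0, 0.0126], 0, -1],
    [[-0.0176, 0, 0.014], 0, -1],
  ],
)

```text
time: 7.78
tool_pos: [662.5, -91.4, 237.6]
ee_rot: [0.998, -0.056, 0.001, 0.0]
force: [0.8, -0.6, 3.4]
width: 0.003
```

```bash
python3 st.py
```

```text
t 7.78 pc xy -28.4 -0.1 tipz 223.6 yaw -0.112 f pc 0.9 -0.5 3.4 w 0.003
```

Call:
carry_out(
  moves=[
    [[-0.0166, 0, 0.016], 0, -1],
    [[-0.0155, 0, 0.0165], 0, -1],
    [[-0.0143, 0, 0.0172], 0, -1],
    [[-0.0131, 0, 0.0182], 0, -1],
    [[-0.0118, 0, 0.0191], 0, -1],
    [[-0.0104, 0, 0.0199], 0, -1],
  ],
)

```text
time: 8.52
tool_pos: [622.1, -86.9, 183.1]
ee_rot: [0.998, -0.056, -0.0, 0.0]
force: [0.8, -0.6, 0.9]
width: 0.004
```

```bash
python3 st.py
```

```text
t 8.53 pc xy -69.1 -0.1 tipz 169.1 yaw -0.1121 f pc 0.9 -0.5 0.9 w 0.004
```

Call:
carry_out(
  moves=[
    [[-0.009, 0, 0.0205], 0, -1],
    [[-0.0075, 0, 0.0211], 0, -1],
    [[-0.006, 0, 0.0216], 0, -1],
    [[-0.0045, 0, 0.022], 0, -1],
    [[-0.002, 0, 0.012], 0, -1],
  ],
)

```text
time: 9.15
tool_pos: [607.9, -85.3, 134.4]
ee_rot: [0.998, -0.056, -0.0, -0.0]
force: [1.7, -0.8, 1.2]
width: 0.005
```

```bash
python3 st.py
```

```text
t 9.15 pc xy -83.4 -0.1 tipz 120.4 yaw -0.1121 f pc 1.7 -0.6 1.2 w 0.005
```

Call:
carry_out(
  moves=[
    [[-0.002, 0, 0.012], 0, -1],
    [[0, 0, 0.008], 0, -1],
    [[0, 0, 0.004], 0, -1],
    [[0, 0, 0.002], 0, -1],
    [[0, 0, 0], 0, -1],
  ],
)

```text
time: 9.78
tool_pos: [607.0, -85.2, 122.2]
ee_rot: [0.998, -0.056, -0.0, 0.0]
force: [0.2, 0.5, 0.4]
width: 0.005
```

```bash
python3 st.py
```

```text
t 9.78 pc xy -84.3 -0.1 tipz 108.2 yaw -0.1121 f pc 0.1 0.5 0.4 w 0.005
```

Call:
carry_out(
  moves=[
    [[0, 0, 0.002], 0, -1],
    [[0, 0, 0.002], 0, -1],
    [[0, 0, 0.002], 0, -1],
    [[0, 0, 0], 0, -1],
  ],
)

```text
time: 10.28
tool_pos: [607.0, -85.2, 120.2]
ee_rot: [0.998, -0.056, 0.0, 0.0]
force: [-4.2, 1.3, 11.1]
width: 0.006
```

```bash
python3 st.py
```

```text
t 10.28 pc xy -84.3 -0.1 tipz 106.2 yaw -0.112 f pc -4.3 0.8 11.1 w 0.006
```

Call:
carry_out(
  moves=[
    [[0, 0, 0.002], 0, -1],
    [[0, 0, 0.002], 0, -1],
    [[0, 0, 0], 0, -1],
  ],
)

```text
time: 10.65
tool_pos: [607.1, -85.2, 120.1]
ee_rot: [0.998, -0.056, 0.001, 0.0]
force: [-10.5, 2.0, 29.0]
width: 0.004
```

```bash
python3 st.py
```

```text
t 10.65 pc xy -84.3 -0.1 tipz 106.1 yaw -0.1119 f pc -10.7 0.8 29.0 w 0.004
```

The cover hit its stop at tip height 106.1 mm, with 29 N and no further motion. I'll lift off and look.

Call:
carry_out(
  moves=[
    [[0, 0, -0.03], 0, -1],
    [[0, 0, -0.1], 0, -1],
    [[-0.1, 0.08, 0], 0, -1],
    [[-0.1, 0.08, 0], 0, -1],
    [[0, 0, 0], 0, -1],
  ],
)

```text
time: 11.28
tool_pos: [498.9, -153.3, 182.8]
ee_rot: [0.998, -0.058, -0.0, 0.0]
force: [-0.2, 0.7, -0.2]
width: 0.008
```

```bash
python3 st.py
python3 - <<'E'
from station import viewer
from ov import *
import st
parts=[(box(-138,-122,46,54,111,133),(0,255,255)),(box(-137,-115,100,110,106,119),(0,255,0))]
ims=[]
for n,c in (("scene",(290,150,400,270)),("top",(280,170,390,250))):
    d=viewer.snapshot(n); cv2.imwrite(f"pics/{n}3.png",d["color"])
    overlay(n,d["color"],st.P,[],c,3.6,"pics/a.png"); overlay(n,d["color"],st.P,parts,c,3.6,"pics/b.png")
    cv2.imwrite(f"pics/e_{n}.png",np.hstack([cv2.imread("pics/a.png"),cv2.imread("pics/b.png")]))
    for k in("bolt_tab","cover_edge","bolt"): print(n,k,[( [round(float(v)) for v in b["position"]],round(b["conf"],2)) for b in viewer.boxes_of(n,k)][:2])
E
```

```text
t 11.28 pc xy -184.1 -79.9 tipz 168.8 yaw -0.1152 f pc -0.2 0.7 -0.2 w 0.008
scene bolt_tab [([666, -137, 105], 0.17)]
scene cover_edge [([667, -142, 108], 0.55)]
scene bolt []
top bolt_tab [([564, -24, 109], 0.58)]
top cover_edge [([670, -82, 105], 0.56)]
top bolt [([569, -21, 111], 0.77)]
```

View pics/e_scene.png

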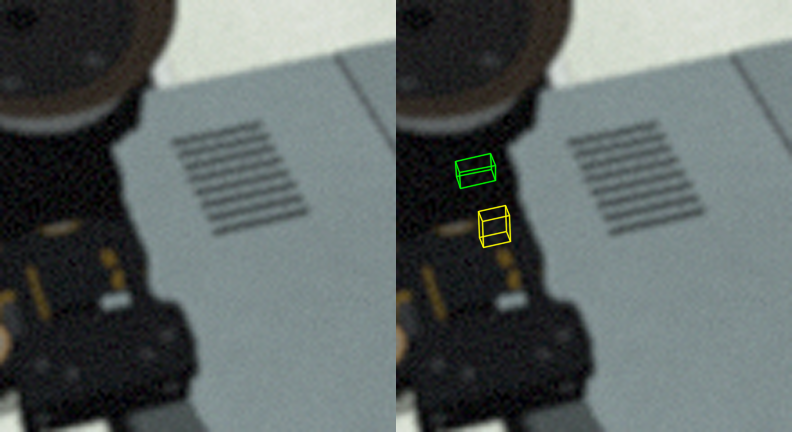

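View pics/e_top.png

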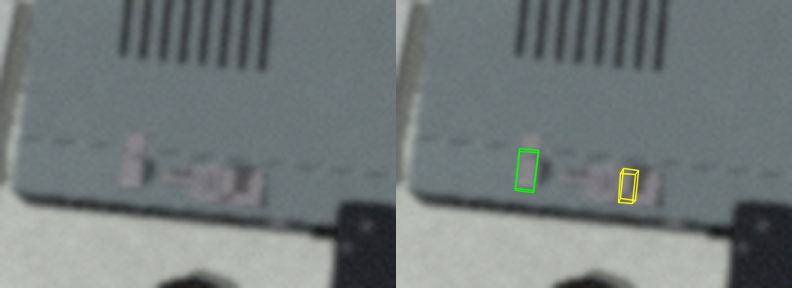

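The cover is shut: in the top view the staple at about (130,165) in the crop sits on the strip in line with the bolt, and the tab matches the model at travel 0. I'll lower the fingers to the right of the tab.

Call:
carry_out(
  moves=[
    [[0.054, -0.092, 0], 0, -1],
    [[0.054, -0.092, 0], 0, -1],
    [[0, 0, 0], 0, -1],
    [[0, 0, 0.053], 0, -1],
    [[0, 0, 0.05], 0, -1],
    [[0, 0, 0], 0, -1],
  ],
)

```text
time: 12.42
tool_pos: [564.3, -66.5, 129.3]
ee_rot: [0.998, -0.056, -0.002, -0.0]
force: [-0.1, -0.6, 0.6]
width: 0.008
```

```bash
python3 st.py
```

```text
t 12.43 pc xy -128.8 13.7 tipz 115.3 yaw -0.112 f pc -0.1 -0.6 0.6 w 0.008
```

Call:
carry_out(
  moves=[
    [[0, -0.011, 0], 0, -1],
    [[0, -0.011, 0], 0, -1],
    [[0, -0.011, 0], 0, -1],
    [[0, -0.011, 0], 0, -1],
    [[0, -0.011, 0], 0, -1],
    [[0, -0.011, 0], 0, -1],
  ],
)

```text
time: 13.18
tool_pos: [569.0, -33.4, 130.9]
ee_rot: [0.998, -0.056, 0.0, 0.0]
force: [-1.4, -1.5, 1.5]
width: 0.004
```

```bash
python3 st.py
```

```text
t 13.18 pc xy -127.8 47.1 tipz 116.9 yaw -0.1119 f pc -1.2 -1.7 1.5 w 0.004
```

Call:
carry_out(
  moves=[
    [[0, -0.01, 0], 0, -1],
    [[0, -0.01, 0], 0, -1],
    [[0, -0.006, 0], 0, -1],
    [[0, -0.004, 0], 0, -1],
    [[0, 0, 0], 0, -1],
  ],
)

```text
time: 13.8
tool_pos: [570.6, -18.6, 130.7]
ee_rot: [0.998, -0.056, -0.0, -0.0]
force: [-0.2, -0.2, 1.7]
width: 0.004
```

```bash
python3 st.py
```

```text
t 13.8 pc xy -127.9 62.0 tipz 116.7 yaw -0.112 f pc -0.2 -0.3 1.7 w 0.004
```

Call:
carry_out(
  moves=[
    [[0, -0.004, 0], 0, -1],
    [[0, -0.004, 0], 0, -1],
    [[0, 0, 0], 0, -1],
  ],
)

```text
time: 14.18
tool_pos: [571.0, -14.7, 130.7]
ee_rot: [0.998, -0.056, -0.0, -0.0]
force: [0.5, 0.1, -0.6]
width: 0.007
```

```bash
python3 st.py
```

```text
t 14.18 pc xy -127.9 66.0 tipz 116.7 yaw -0.1121 f pc 0.5 0.1 -0.6 w 0.007
```

Call:
carry_out(
  moves=[
    [[0, -0.003, 0], 0, -1],
    [[0, -0.003, 0], 0, -1],
    [[0, 0, 0], 0, -1],
  ],
)

```text
time: 14.55
tool_pos: [571.2, -13.1, 130.7]
ee_rot: [0.998, -0.056, -0.0, 0.001]
force: [-1.2, -12.3, -0.4]
width: 0.005
```

```bash
python3 st.py
```

```text
t 14.55 pc xy -127.9 67.5 tipz 116.7 yaw -0.1117 f pc 0.2 -12.3 -0.4 w 0.005
```

The stop was reached, with 12 N at y=67.5. I'll nudge once more, retract and inspect.

Call:
carry_out(
  moves=[
    [[0, -0.003, 0], 0, -1],
    [[0, 0, 0], 0, -1],
  ],
)

```text
time: 14.8
tool_pos: [571.3, -12.8, 130.7]
ee_rot: [0.998, -0.056, -0.0, 0.002]
force: [-4.1, -20.8, -0.1]
width: 0.005
```

```bash
python3 st.py
```

```text
t 14.8 pc xy -127.9 67.8 tipz 116.7 yaw -0.1115 f pc -1.8 -21.1 -0.1 w 0.005
```

Call:
carry_out(
  moves=[
    [[0, 0.03, 0], 0, -1],
    [[0, 0, -0.1], 0, -1],
    [[0, 0, -0.12], 0, -1],
    [[-0.06, 0.1, 0], 0, -1],
    [[-0.06, 0.1, 0], 0, -1],
    [[-0.06, 0.1, 0], 0, -1],
    [[-0.06, 0.1, 0], 0, -1],
    [[0, 0, 0], 0, -1],
  ],
)

```text
time: 15.8
tool_pos: [426.5, -212.9, 241.0]
ee_rot: [0.998, -0.058, 0.0, 0.0]
force: [-0.6, 1.2, 0.5]
width: 0.006
```

```bash
python3 st.py
python3 - <<'E'
from station import viewer
from ov import *
import st
parts=[(box(-138,-122,76,84,111,133),(0,255,255)),(box(-137,-115,100,110,106,119),(0,255,0)),(box(-149,-145,-148,-2,38,82),(255,0,255))]
for n,c in (("scene",(290,150,400,270)),("top",(280,170,390,250))):
    d=viewer.snapshot(n); cv2.imwrite(f"pics/{n}4.png",d["color"])
    overlay(n,d["color"],st.P,[],c,3.6,"pics/a.png"); overlay(n,d["color"],st.P,parts,c,3.6,"pics/b.png")
    cv2.imwrite(f"pics/f_{n}.png",np.hstack([cv2.imread("pics/a.png"),cv2.imread("pics/b.png")]))
E
```

```text
t 15.8 pc xy -249.4 -147.2 tipz 227.0 yaw -0.1169 f pc -0.8 1.1 0.5 w 0.006
```

View pics/f_scene.png

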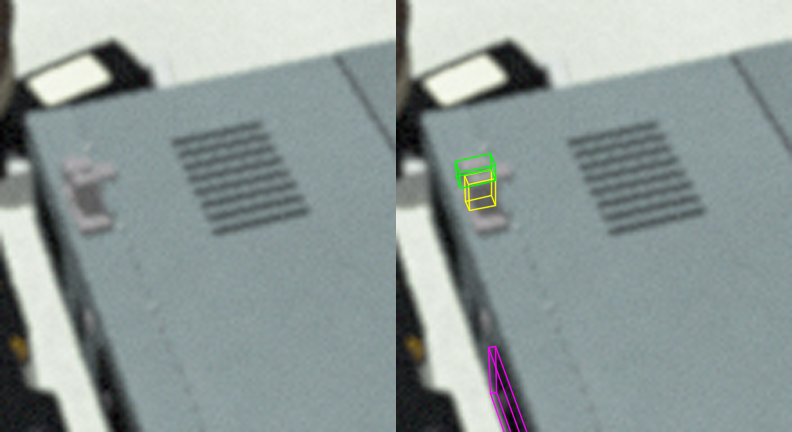

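View pics/f_top.png

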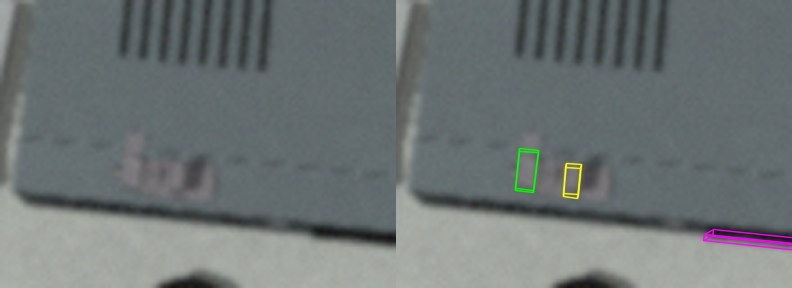

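View pics/top4.png

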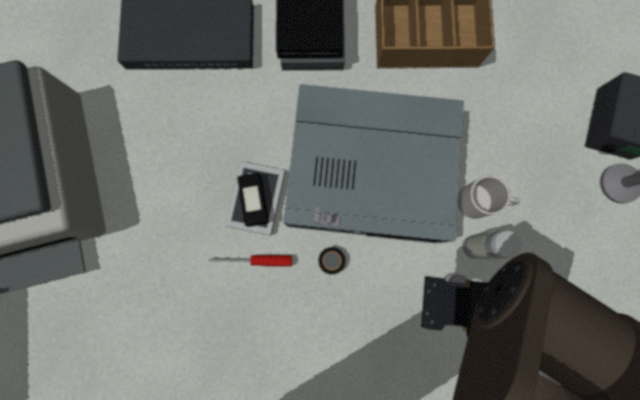

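Run:
```python
import cv2, numpy as np
from h import *; import st
a=cv2.imread("pics/top3.png").astype(np.float32); b=cv2.imread("pics/top4.png").astype(np.float32)
a,b=[cv2.resize(i[200:240,300:375],None,fx=8,fy=8,interpolation=cv2.INTER_CUBIC) for i in(a,b)]
for (u0,u1) in ((40,55),(36,55),(42,56)):
    T=a[14*8:28*8,u0*8:u1*8]; r=cv2.matchTemplate(b,T,cv2.TM_CCOEFF_NORMED); _,m,_,l=cv2.minMaxLoc(r)
    du=(np.array(l)-[u0*8,14*8])/8; p0=back("top",(300+48,200+21),111); p1=back("top",(348+du[0],221+du[1]),111); print(m,du,np.linalg.norm(p1-p0))
b0=cv2.imread("pics/top0.png"); b4=cv2.imread("pics/top4.png"); d=cv2.absdiff(b0,b4).max(2)
for n,(x0,y0,x1,y1) in dict(driver=(205,250,300,272),tape=(312,240,350,278),drive=(225,160,284,238),mug=(466,180,522,212)).items(): print(n,d[y0:y1,x0:x1].mean().round(1),np.percentile(d[y0:y1,x0:x1],98))
```

```text
0.8619915246963501 [-13.5    -1.125] 26.50246473144943
0.8481915593147278 [-13.5   -1.25] 26.5227415957983
0.8600842952728271 [-13.5    -1.125] 26.50246473144943
driver 6.3 10.0
tape 5.4 10.0
drive 5.7 11.0
mug 5.7 10.0
```

The evidence agrees that the bolt is on its stop: a hard 21 N stop, and the base plate's right edge at column 213, which is exactly where the model puts travel 30 mm. Image matching gives 26.5 mm of motion, which fits if the bolt started a couple of mm in. The arm is clear, so I'm handing in.

Run:
```python
from station import env,sense
print(env.job_done()); print(sense()["time"],sense()["force"])
```

```text
the job is handed in; nothing more can be done
None
the job is handed in; nothing more can be done
```

I closed up the computer and handed the job in at about 16 s of the 54 s allowed. My last checks showed all three parts shut, though one reading of the bolt's travel is close to the limit.

- **Drawer:** I pushed it with closed fingertips until it hit a hard stop (about 16 N) where the model put its home position. The picture afterwards shows its front flush with the case.
- **Cover:** I swung it down from about 0.97 rad at roughly 0.5 rad/s. It met its stop at 29 N with the fingertips at z = 106.1 mm, which is the shut height. The picture shows it level, with the staple in line with the bolt.
- **Bolt:** I pushed the tab in +y until it hit a hard stop at 21 N.
- **Bystanders:** the driver, tape, drive (with the brick on it) and mug show no change between the first and last top pictures. The arm partly hid the spray can and jar at the end, so I did not compare those by pixel. I saw no sign of contact with either.

**Where checks disagreed on the bolt:** matching the bolt between the before and after pictures gave only about 26.5 mm of movement, against the 26 mm limit. The final picture has the bolt's base plate where the model puts full travel (30 mm). The fingertip stopped about 3.5 mm beyond where I predicted, so it did not stop short. The most likely reason is that the bolt started a couple of millimetres in, plus about 3 mm of doubt in my position estimate along y.

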